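# Raise the enclosure's sash to its pointer

## Task

Open the bench-top dispensing enclosure for work: with your fingertips beneath the black lip of its sloping window, push the window up until the top of the lip is level with the dark steel pointer clamped on the right-hand rail, then take your hand away and leave the window standing there. Do not grip the lip, and do not disturb the pointer or anything standing on the bench.

Things in the scene. Friction and masses are not known exactly. Their poses are not given: they have to be found in the camera images.
- hood: fixed enclosure 360 mm deep, 560 wide, 425 high, open at the back, floor tray 20 mm thick. Origin on the bench under the tray's middle; x from front (robot side) to back, y left, z up. Two aluminium rails 26 mm wide at y = +-262 mm lean back 30 degrees from vertical; the window slides between them along (sin 30, 0, cos 30) of this frame, up and away from the robot
- sash (a joint): how far the window has slid up its rails, m along the slope: 0 at the bottom, 0.19 at the top stop. It is counterweighted and stays at any height where it is left; a push of roughly 2 to 5 N along the slope moves it, about 1 N more at 0.05 m/s.
- lip_edge (a point): middle of the lower outer edge of the window's lip: a black strip 430 mm wide, 12 thick, standing 40 mm out of the pane's foot at a right angle, so towards the robot and 30 degrees upward. Axes: z up the slope (sliding direction), x into the enclosure and 30 degrees down, y left. The edge starts 90 to 130 mm above the bench, just behind the front edge of the tray; nothing taller than the tray beneath
- lip_end (a point): the lip's top surface at its right-hand (-y) end, 8 mm in from the outer edge; axes as for lip_edge. This is what is to be level with the pointer.
- pointer_tip (a point): inner tip, at mid-thickness, of the pointer: dark steel blade 4 mm thick on a 30 x 32 x 22 mm clamp on the robot side of the right-hand (-y) rail, 10 mm beyond the lip's right end. Axes as lip_edge; the window is right when lip_end lies at 0 along this z. No stop: the lip passes by it. At the start 50 to 160 mm up the slope from the lip
- flask: bystander: clear glass volumetric flask, 66 mm diameter, 150 mm high, left in front of the enclosure; origin at its foot
- beaker: bystander: glass beaker, 68 mm diameter, 85 mm high, right in front of the enclosure; origin at its foot
- wash_bottle: bystander: white plastic wash bottle with red cap and bent spout, 72 mm diameter, 205 mm high, left of the enclosure; origin at its foot
- jar: bystander: small amber jar, 44 mm diameter, 55 mm high, in front of the enclosure, right of its middle; origin at its foot
- dish: bystander: flat covered glass dish, 86 mm diameter, 16 mm high, in front of the enclosure, left of its middle; origin at its foot
- reagent: bystander: amber reagent bottle, 94 mm diameter, 190 mm high, right of the enclosure; origin at its foot
- spatula: bystander: steel spatula 180 mm long lying on the bench at the right; origin at mid-length on the bench

How it is judged (in metres and radians):
On the way:
1. the fingers push the window up from beneath its lip (it has risen more than 30 mm and the fingers bear on the lip's underside or outer edge) (distance of lip_end from where it was at the start of the episode above 0.03 m and contact force between the fingers and sash_c2 above 0.5 N), for 0.2 s.
At the end, for the whole second after the job is handed in: the top of the lip is within 10 mm (along the slope) of the pointer tip's level and the window stands still (z of lip_end in the frame of pointer_tip between -0.01 and 0.01 m and velocity of joint sash between -0.005 and 0.005 m/s); the robot touches nothing.
It fails at once if the lip is gripped (fingers press on its top and its underside at once) (contact force between the fingers and sash_c2 above 1 N and contact force between the fingers and sash_c3 above 1 N).
It fails at once if the pointer is shifted more than 5 mm (distance of pointer_tip from where it was at the start of the episode above 0.005 m).
It fails at once if a bystander is moved more than 25 mm (lifted, carried or pushed) (distance of any of flask, beaker, wash_bottle, jar, dish, reagent, spatula from where it was at the start of the episode above 0.025 m).
It fails at once if a standing bystander is tipped more than 0.5 rad (angle between any of flask, beaker, wash_bottle, jar, dish, reagent's own z axis and vertical above 0.5 rad).
It also fails if it takes over 45 s, if anything falls off the work surface, if the arm or the gripper's body presses on something with over 40 N, if the wrist force passes 120 N, or if a joint passes its speed limit or range.

## Robot

A 6-joint arm with a two-finger parallel gripper is mounted at the origin on the work surface. World frame = base frame: x ahead of the robot, y to its left, z up, the work surface at z = 0. Lengths are in mm, angles in degrees, forces in N, time in s.
With the tool pointing down it reaches from about 425 to 1125 mm from the base axis. Payload 14.9 kg.
Tool frame: the origin (TCP) lies at the very end of the fingers, on their centre line; the grasp point (between the pads) lies 19 mm behind it (manip.grip_point_offset is the distance from the TCP to the grasp point, in mm); z points along the fingers, y is the line along which they close (so a half turn about z gives the same grasp; the last joint's range is limited). The gripper opens to 91 mm and grips with 3 to 60 N. Pads are 32 mm wide; open, the fingers measure 118 mm over their backs; the gripper's body (76 mm by 178 mm) begins 60 mm behind the grasp point.
Start: joints at [-74.674, 21.709, 99.362, -0, 58.929, -1.908], TCP at [207.394, -668.584, 177.832] pointing down, gripper open.
Joint ranges: [-158.91, 158.91], [-42.39, 125.64], [0.06, 152.35], [-60.88, 240.88], [17.5, 164.5], [-176.32, 176.32]. Speed limits (degrees/s): [108.29, 108.29, 136.94, 180, 180, 180].

## Interface

Orientations are given as [roll, pitch, yaw] about the fixed x, y, z axes, in that order (R = Rz(yaw) Ry(pitch) Rx(roll)).
In Python, from cell import manip, cams gives the robot as it stands. The module is installed in compiled form; this text tells all that it offers.
- The arm moves only by the shell command python3 -m crank 'ROWS' [OPENING]. ROWS is JSON, one flat list of numbers, 4 for each row, row after row: the shift along the tool's x, y, z in mm, then the turn about the tool's z in rad. In form: [x, y, z, roll, x, y, z, roll, ...]. A call has 1 to 20 rows; each row is the pose to reach, as a shift and turn from the pose commanded when the call began, along the tool's axes at that moment; what a row does not reach only later rows make up. A row lasts 1/10 s, in which the tool goes at most 50 mm and 8.59 degrees, less where a joint would pass 70% of its speed; a pose out of reach is approached as far as the arm can. A call with a gripper value outside its range is refused whole. OPENING is the finger opening in mm, from 0 to 91.2, set as the call begins (- or left out, the last holds). The fingers move at their own pace and stop on an object; the grip force is fixed at half the most. Time passes only in rows, so rows that repeat a pose let the fingers close. It gives the time, the measured TCP pose, the force, the opening and the grip force at its end, in the units of the state.
- manip.observe(): the state, without advancing time (a new reading comes with each control period).
- cams.camera(name): name is "scene" or "top" or "wrist"; returns (picture, depth): 420x560x3 uint8, blue, green, red; 420x560 float32, mm along the optical axis (not along the pixel's ray), 0 where there is no reading.
- cams.camera_info(name): a dict with "fovy" (degrees; the focal length in pixels is half the picture's height over the tangent of half this angle, whatever the lens; pixels are square), "cx", "cy" (the principal point, pixels), "k1" (the pictures are not rectified: a ray, as slopes to the right and down, at radius r is drawn at 1 + k1 r^2 times it, then the intrinsics apply), "rvec" (rotation vector, rad) and "tvec" (3), from world to camera coordinates, as OpenCV has them. Camera axes: x right, y down, z forward; pixel columns grow to the right and rows downward; lengths in mm; the calibration is good to about 2 mm. A picture is of the moment at which its call begins: read the wrist's pose just before it. camera_info takes no time and is no camera call; for the wrist camera it gives the pose at the moment of the call.
- manip.close_job(): hands the job in; it is judged then, once.
The state is a dict: "t": time; "joint_pos": joint angles; "dq": joint speeds; "joint_torque": joint torques, N m; "ee_pos": TCP position; "tcp_rot": TCP orientation; "ft_force": force on the tool from outside, world axes, zero at the start; "ft_torque": the same for the moment, N m; "gripper_width": finger opening in mm; "grip_force": force on a finger pad.
Only numpy, scipy, OpenCV 4.12 (cv2) and the standard library are available. Lean on these libraries where they do the work, as an engineer would, in place of code of your own. Each camera call takes 0.05 s, during which the arm holds its last target. There are 200 camera calls.

## Working session

There is one attempt and no reset: what is moved stays moved. The work goes in short steps, Python scripts to look and compute and a shell command to move; the robot and the scene stay as the last step left them, time stands still between calls to the robot, and variables do not carry over. Pictures are saved under pics/ and viewed, at most 10 in all, crops included, and the job is handed in when it is done.

```bash
mkdir -p pics; cat > h.py <<'E'
import numpy as np, cv2
from cell import manip, cams
def get(n):
    i=cams.camera_info(n); p,d=cams.camera(n); return p,d,i
def pts(d,i):
    H,W=d.shape; f=H/2/np.tan(np.radians(i['fovy'])/2)
    u,v=np.meshgrid(np.arange(W),np.arange(H))
    K=np.array([[f,0,i['cx']],[0,f,i['cy']],[0,0,1.]])
    n=cv2.undistortPoints(np.stack([u,v],-1).reshape(-1,1,2).astype(float),K,np.array([i['k1'],0,0,0.])).reshape(H,W,2)
    P=np.dstack([n*d[...,None],d])
    R=cv2.Rodrigues(np.array(i['rvec'],float))[0]
    return (P-np.array(i['tvec']).ravel())@R
E
python3 - <<'E'
from h import *
for n in ['scene','top']:
    p,d,i=get(n); cv2.imwrite(f'pics/{n}0.png',p); np.savez(f'{n}0.npz',p=p,X=pts(d,i),d=d); print(n,i)
print(manip.observe())
E
```

```text
scene {'fovy': 50.457067443121176, 'cx': 280.77744547464033, 'cy': 211.5511592586263, 'k1': -0.14229416879336207, 'rvec': array([ 2.39397625,  0.90894643, -0.2892662 ]), 'tvec': array([-395.45781515, -236.85623684, 1480.15201643])}
top {'fovy': 47.8180701164724, 'cx': 269.5840379910707, 'cy': 205.58881354533384, 'k1': -0.16719733635124406, 'rvec': array([ 2.12609987, -2.18164704,  0.1144278 ]), 'tvec': array([  23.0912718 ,  530.64837895, 1672.72793425])}
{'t': 0.1, 'joint_pos': array([-7.46745134e+01,  2.17358538e+01,  9.93913809e+01, -8.17718002e-04,
        5.89274797e+01, -1.91034560e+00]), 'dq': array([ 0.01691045, -0.12415517, -0.04028881, -0.16831478, -0.04496956,
       -0.10780245]), 'joint_torque': array([ 4.03150771e-04, -7.65033460e+01, -4.35295022e+01,  6.52099843e-02,
        3.98216292e-02,  1.51375718e-05]), 'ee_pos': array([ 207.27728945, -668.21351581,  177.25729194]), 'tcp_rot': array([-1.79945293e+02, -1.12434412e-03,  1.72362541e+01]), 'ft_force': array([0.41177386, 0.79686306, 0.06711301]), 'ft_torque': array([ 0.02674979, -0.00492025,  0.04160247]), 'grip_force': 0.0, 'gripper_width': 91.3867705880987}
```

View pics/scene0.png

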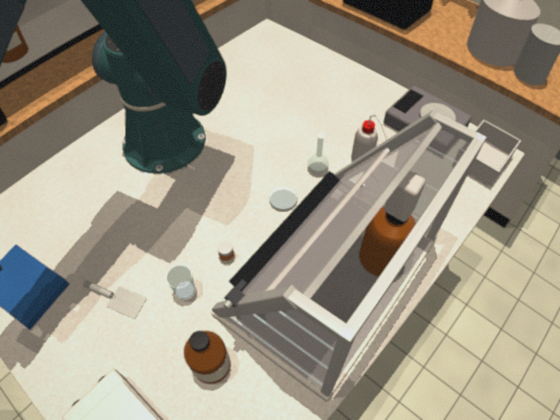

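View pics/top0.png

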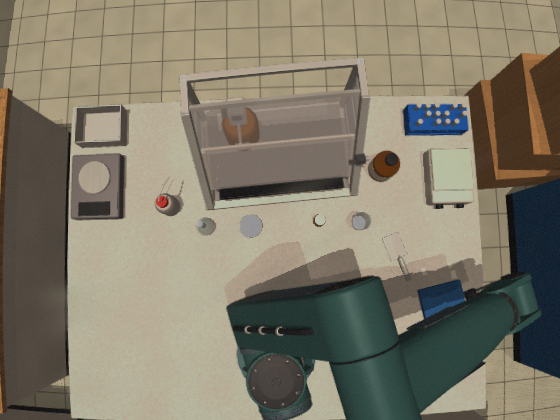

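The scene shows the black lip from about (235,300) to (337,180) and the pointer clamp near (232,298). The top view shows the lip at rows 180–197, columns 218–342, and the clamp at (360,159). Next I get the 3D positions.

```bash
cat > m.py <<'E'
from h import *
import sys
def blk(p,X,lo=(380,-330,70),hi=(900,330,330),th=45):
    m=(p.max(2)<th)&(X>np.array(lo)).all(2)&(X<np.array(hi)).all(2)
    return m
if __name__=='__main__':
  np.set_printoptions(precision=1,suppress=True)
  for n in ['scene0','top0']:
    z=np.load(n+'.npz');p,X=z['p'],z['X']
    m=blk(p,X).astype(np.uint8)
    k,l,s,c=cv2.connectedComponentsWithStats(m)
    for j in range(1,k):
        if s[j,4]>12:
            q=X[l==j]; print(n,s[j],'med',np.median(q,0),'p2',np.percentile(q,2,0),'p98',np.percentile(q,98,0))
  z=np.load('top0.npz');X=z['X'];p=z['p']
  for nm,(u,v) in dict(flask=(205,226),dish=(251,226),jar=(320,220),beaker=(360,221),reag=(385,165),clamp=(358,159),railR=(357,185),railL=(211,195),trayF=(285,201),lip=(285,194),lipb=(285,185),pane=(285,170)).items(): print(nm,X[v,u],p[v,u])
  a=cv2.resize(p[130:215,190:390],None,fx=4,fy=4,interpolation=cv2.INTER_CUBIC); s=np.load('scene0.npz')['p'][160:330,190:360]
  b=cv2.resize(s,None,fx=3,fy=3,interpolation=cv2.INTER_CUBIC); 
  o=np.zeros((600,800,3),np.uint8); o[:]=cv2.resize(b,(800,600))
  o=np.zeros((600,800,3),np.uint8); o[:255,:600]=cv2.resize(a,(600,255)); c=cv2.resize(s[70:,:110],(440,400)); 
  o[256:596,:374]=cv2.resize(c,(374,340)); cv2.imwrite('pics/z0.png',o)
E
python3 m.py
```

```text
scene0 [ 231  173  108  112 1767] med [586.4 -48.7 113.1] p2 [ 562.4 -230.1  103.7] p98 [608.7 167.9 120.8]
scene0 [387 214  17  11  82] med [807.   77.7 237.4] p2 [788.5  73.9 226.2] p98 [824.5  87.7 246.8]
top0 [324 178  19  11 132] med [ 590.2 -218.5  114.7] p2 [ 576.3 -242.4  102.6] p98 [ 612.3 -183.4  122. ]
top0 [220 182  75  17 644] med [575.9  67.6 111.4] p2 [552.9 -60.4  99.2] p98 [598.5 174.9 122.2]
flask [460.1 237.5  72.5] [79 91 92]
dish [460.6  78.7  14. ] [151 146 150]
jar [ 472.  -167.7   57.2] [168 189 184]
beaker [ 469.5 -320.7   -3.6] [150 150 150]
reag [ 643.1 -385.5  163.2] [16 50 91]
clamp [ 652.6 -283.3  223.8] [59 61 65]
railR [ 590.8 -301.8   76.3] [102 116 125]
railL [572.1 217.6  54.1] [57 61 68]
trayF [547.4 -46.7  22.7] [142 164 175]
lip [573.  -47.5  22.3] [103 115 128]
lipb [591.4 -46.4 112.4] [32 35 37]
pane [635.6 -46.9 155.1] [ 99 109 120]
```

View pics/z0.png

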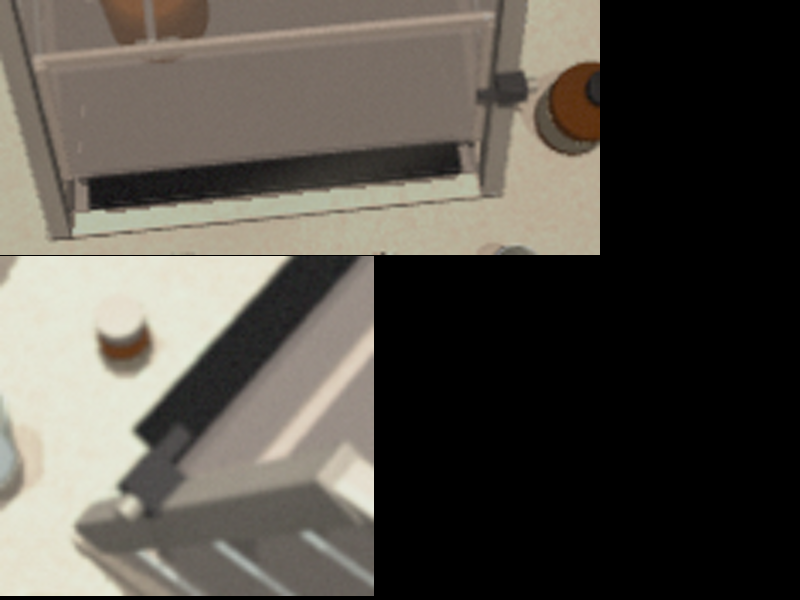

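The lip runs from column 220 to 344 in the top view. The blade is at about (351,162) in the top view and (243,283) in the scene view. Next I fit the lip's frame.

```bash
cat > f.py <<'E'
from m import *
np.set_printoptions(precision=1,suppress=True,linewidth=150)
def frame(yaw):
    c,s=np.cos(yaw),np.sin(yaw); Rz=np.array([[c,-s,0],[s,c,0],[0,0,1]])
    h=np.sqrt(3)/2
    return Rz@np.array([[h,0,.5],[0,1,0],[-.5,0,h]])  # columns x,y,z of lip
if __name__=='__main__':
  out=[]
  for n in ['scene0','top0']:
    z=np.load(n+'.npz');p,X=z['p'],z['X']; 
    m=blk(p,X,hi=(640,330,135)); q=X[m]
    A=np.c_[q[:,:2],np.ones(len(q))]; w=np.linalg.lstsq(A,q[:,2],rcond=None)[0]
    r=q[:,2]-A@w; k=abs(r)<6; w=np.linalg.lstsq(A[k],q[k,2],rcond=None)[0]; nrm=np.r_[-w[:2],1]; nrm/=np.linalg.norm(nrm)
    # yaw from outer edge: lowest x per y bin
    yb=np.arange(-200,160,15); e=np.array([q[(abs(q[:,1]-y)<8)][:,[0,1]][np.argsort(q[abs(q[:,1]-y)<8][:,0])[2]] for y in yb if (abs(q[:,1]-y)<8).sum()>5])
    f=cv2.fitLine(e.astype(np.float32),cv2.DIST_HUBER,0,.01,.01).ravel(); sl=f[0]/f[1]
    print(n,'normal',nrm,'tilt',np.degrees(np.arccos(nrm[2])),'edge yaw',-np.degrees(np.arctan(sl)),'x at y=-30',f[2]+sl*(-30-f[3]))
    out.append((p,X,q))
  yaw=-np.arctan(sl)
  for yw in (yaw,):
   F=frame(yw)
   for (p,X,q),(u0,u1,v0,v1) in zip(out,[(226,256,272,300),(344,370,150,170)]):
    L=q@F; print('lip x,y,z pct', np.percentile(L,[1,10,50,90,99],axis=0).T)
    m=p.max(2)<75; mm=np.zeros_like(m); mm[v0:v1,u0:u1]=1; m&=mm
    v,u=np.where(m); B=X[v,u]@F
    o=np.argsort(-B[:,1])
    k=(B[o,2]>np.percentile(L[:,2],50)+25)
    print(np.c_[u,v,B,p[v,u].max(1)][o][k][:45])
E
python3 f.py
```

```text
scene0 normal [0.4 0.  0.9] tilt 25.020359712932375 edge yaw 4.066944 x at y=-30 571.4273
top0 normal [0.4 0.  0.9] tilt 23.47618982707497 edge yaw 4.876145 x at y=-30 566.2189
lip x,y,z pct [[ 429.8  433.6  446.3  460.2  464.1]
 [-286.5 -246.1  -98.6   78.4  123.4]
 [ 382.4  384.9  388.   391.   393.2]]
[[ 242.   280.   428.7 -308.1  500.8   73. ]
 [ 245.   283.   437.5 -309.   503.3   69. ]
 [ 241.   280.   427.  -309.8  501.2   64. ]
 [ 240.   281.   427.  -312.6  500.3   66. ]
 [ 244.   284.   436.9 -312.7  505.    73. ]
 [ 240.   282.   428.  -315.   502.8   72. ]
 [ 243.   285.   436.7 -315.8  505.    73. ]
 [ 239.   282.   426.2 -316.8  503.8   62. ]
 [ 242.   287.   438.8 -319.   500.2   67. ]
 [ 238.   283.   426.  -320.   504.    59. ]
 [ 241.   288.   438.1 -322.8  502.6   64. ]
 [ 237.   285.   427.4 -324.2  502.6   69. ]
 [ 240.   289.   438.1 -325.8  502.    69. ]
 [ 240.   290.   438.  -329.7  510.    61. ]
 [ 241.   291.   440.8 -330.1  511.4   74. ]
 [ 232.   290.   425.7 -340.9  507.2   74. ]
 [ 235.   297.   439.4 -348.5  512.    74. ]
 [ 226.   298.   428.8 -359.9
[... 1831 characters left out ...]
.5 -330.2  492.5   63. ]
 [ 355.   155.   444.5 -330.3  512.    58. ]
 [ 356.   163.   422.8 -330.3  497.    57. ]
 [ 356.   159.   428.1 -330.4  510.5   57. ]
 [ 354.   154.   458.2 -330.5  502.1   71. ]
 [ 354.   151.   462.6 -330.7  511.8   71. ]
 [ 356.   162.   425.7 -330.8  498.5   60. ]
 [ 356.   161.   429.2 -331.5  499.4   57. ]
 [ 356.   158.   434.5 -331.9  508.    58. ]
 [ 352.   169.   468.7 -332.   414.7   73. ]
 [ 354.   163.   452.7 -332.2  463.4   70. ]
 [ 356.   157.   438.3 -332.6  508.7   62. ]
 [ 357.   160.   423.1 -332.6  510.8   59. ]
 [ 352.   168.   473.1 -332.8  414.8   74. ]
 [ 357.   161.   422.9 -332.9  506.2   56. ]
 [ 356.   156.   440.9 -333.   510.6   62. ]]
```

Lip and pointer agree between the two views. The lower edge's middle is near (560,−36,112) at a yaw of about 4.5°, and the lip has to rise about 113 mm along the slope. First I go up and over to the front.

```bash
python3 -m crank '[0,0,-45,0, 0,0,-85,0, 30,-36,-85,0.02, 60,-72,-85,0.04, 90,-108,-85,0.06, 120,-144,-85,0.08, 150,-180,-85,0.1, 180,-216,-85,0.12, 210,-252,-85,0.14, 240,-288,-85,0.16, 270,-324,-85,0.18, 300,-360,-85,0.2, 330,-396,-85,0.222, 360,-432,-85,0.222, 390,-465,-85,0.222, 415,-495,-85,0.222, 436,-518,-85,0.222, 436,-518,-85,0.222, 436,-518,-85,0.222]' 0
python3 - <<'E'
from f import *
o=manip.observe();print(o['t'],o['ee_pos'],o['tcp_rot'],o['ft_force'],o['gripper_width'])
p,d,i=get('wrist'); cv2.imwrite('pics/w1.png',p); X=pts(d,i); np.savez('w1.npz',p=p,X=X)
m=blk(p,X,hi=(640,330,140)); q=X[m]; F=frame(np.radians(4.5)); print(m.sum())
if m.sum()>50:
  print(np.percentile(q@F,[1,10,50,90,99],axis=0).T, np.percentile(q,[1,50,99],axis=0).T)
E
```

```text
t: 2.0
ee_pos: [470.1, -44.3, 262.5]
tcp_rot: [-180.0, 0.0, 4.6]
ft_force: [-0.6, -0.7, 0.2]
gripper_width: 0.5
grip_force: 0.0
2.0 [470.1 -44.3 262.5] [-180.     0.     4.6] [-0.6 -0.7  0.2] 0.5126500296702847
893
[[ 426.   426.7  453.7  466.2  467.1]
 [-278.5 -186.4  -85.9   89.5  135.4]
 [ 376.7  378.6  386.4  387.7  388.6]] [[ 550.8  586.4  616.1]
 [-230.9  -39.9  180.8]
 [ 100.6  108.3  118.1]]
```

View pics/w1.png

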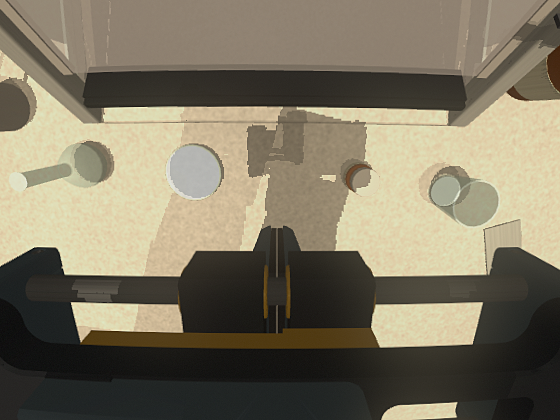

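The wrist view shows the lip across columns 83–466, rows 70–108, level in the picture, with dish, jar, flask and beaker clear. Its outer edge matches the first fit: x_l=426, lip top 388. Now I descend and approach.

```bash
python3 -m crank '[0,0,40,0, 0,0,80,0, 0,0,120,0, 0,0,150,0, 0,0,174,0, 0,0,174,0, 25,0,174,0, 45,0,174,0, 60,0,174,0, 66,0,174,0, 69,0,174,0, 72,0,174,0, 74,0,174,0, 76,0,174,0, 76,0,174,0]'
```

```text
t: 3.55
ee_pos: [546.1, -38.7, 88.8]
tcp_rot: [-180.0, 0.0, 4.5]
ft_force: [-0.2, -0.2, 0.2]
gripper_width: 0.2
grip_force: 0.0
```

```bash
python3 -m crank '[1,0,0,0, 2,0,0,0, 3,0,0,0, 4,0,0,0, 4,0,0,0]';python3 -m crank '[1,0,0,0, 2,0,0,0, 3,0,0,0, 4,0,0,0, 4,0,0,0]'
```

```text
t: 4.05
ee_pos: [550.3, -38.4, 88.9]
tcp_rot: [-180.0, -0.0, 4.5]
ft_force: [-0.5, 0.3, -0.3]
gripper_width: 0.1
grip_force: 0.0
t: 4.55
ee_pos: [554.2, -38.0, 88.8]
tcp_rot: [-180.0, -0.0, 4.5]
ft_force: [-0.1, -0.9, 0.1]
gripper_width: 0.9
grip_force: 0.0
```

```bash
python3 -m crank '[1,0,0,0, 2,0,0,0, 3,0,0,0, 3,0,0,0]';python3 -m crank '[1,0,0,0, 2,0,0,0, 3,0,0,0, 3,0,0,0]'; python3 - <<'E'
from f import *
p,d,i=get('wrist'); cv2.imwrite('pics/w2.png',p)
X=pts(d,i);m=blk(p,X,hi=(640,330,140));print(np.percentile(X[m]@frame(np.radians(4.5)),[1,10,50,90,99],axis=0).T)
E
```

```text
t: 4.95
ee_pos: [557.2, -37.8, 88.9]
tcp_rot: [180.0, -0.0, 4.5]
ft_force: [0.3, 0.8, -0.1]
gripper_width: 0.4
grip_force: 0.0
t: 5.35
ee_pos: [560.2, -37.6, 88.9]
tcp_rot: [180.0, -0.0, 4.5]
ft_force: [0.9, -0.2, -0.3]
gripper_width: 0.7
grip_force: 0.0
[[ 427.   431.1  446.8  461.3  466.5]
 [-162.8 -126.   -34.3   76.1   99.1]
 [ 381.8  384.   386.9  387.9  388.8]]
```

View pics/w2.png

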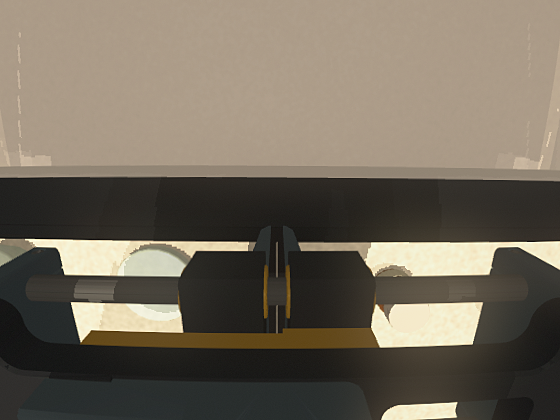

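The wrist view shows the fingertips at (276,228), overlapping the lip's outer edge line at row 240, with no force yet. I check where the fingers and edge lie in depth.

```bash
python3 - <<'E'
from f import *
p,d,i=get('wrist');X=pts(d,i);o=manip.observe();print(o['ee_pos'])
F=frame(np.radians(4.5))
c,s=np.cos(np.radians(4.5)),np.sin(np.radians(4.5))
for u in (262,285,225):
  for v in range(180,262,6): x=X[v,u]; print(u,v,p[v,u],'hood x %.1f y %.1f z %.1f'%(c*x[0]+s*x[1],-s*x[0]+c*x[1],x[2]))
x=o['ee_pos'];print('tcp hood x',c*x[0]+s*x[1])
E
```

```text
[560.1 -37.6  88.8]
262 180 [37 43 46] hood x 596.1 y -72.3 z 102.7
262 186 [34 38 40] hood x 592.7 y -72.4 z 105.0
262 192 [32 38 40] hood x 589.3 y -72.4 z 106.9
262 198 [32 35 39] hood x 585.9 y -72.5 z 109.0
262 204 [27 33 34] hood x 582.8 y -72.6 z 111.7
262 210 [26 30 32] hood x 579.2 y -72.6 z 112.8
262 216 [29 31 34] hood x 575.9 y -72.6 z 114.7
262 222 [24 29 31] hood x 572.5 y -72.6 z 116.2
262 228 [28 31 31] hood x 568.5 y -72.6 z 115.9
262 234 [47 49 46] hood x 573.3 y -73.7 z 138.9
262 240 [46 49 46] hood x 572.9 y -74.0 z 146.6
262 246 [45 47 44] hood x 573.6 y -74.5 z 156.2
262 252 [24 28 29] hood x 593.5 y -77.0 z 207.9
262 258 [25 28 29] hood x 593.2 y -77.2 z 211.7
285 180 [38 42 46] hood x 596.0 y -86.9 z 102.2
285 186 [36 39 44] hood x 592.9 y -86.8 z 105.8
285 192 [33 36 39] hood x 589.3 y -86.9 z 106.8
285 198 [31 35 39] hood x 585.9 y -86.8 z 108.9
285 204 [30 33 36] hood x 582.3 y -86.8 z 110.1
285 210 [29 32 33] hood x 579.1 y -86.8 z 112.3
285 216 [28 30 32] hood x 576.1 y -86.7 z 115.2
285 222 [26 31 31] hood x 572.6 y -86.7 z 116.4
285 228 [47 49 46] hood 
[... 266 characters left out ...]
5 180 [39 42 47] hood x 596.0 y -48.6 z 102.1
225 186 [35 40 44] hood x 592.8 y -49.1 z 105.6
225 192 [31 36 40] hood x 589.1 y -49.0 z 106.3
225 198 [31 36 39] hood x 585.6 y -49.1 z 108.0
225 204 [28 32 35] hood x 582.5 y -49.5 z 111.1
225 210 [28 33 36] hood x 579.1 y -49.6 z 112.5
225 216 [30 32 32] hood x 575.5 y -49.6 z 113.4
225 222 [29 34 36] hood x 572.8 y -50.1 z 117.3
225 228 [25 31 31] hood x 568.2 y -49.5 z 115.1
225 234 [29 32 33] hood x 565.3 y -49.8 z 117.9
225 240 [13 14 14] hood x 561.4 y -49.7 z 118.2
225 246 [183 221 235] hood x 506.8 y -28.0 z -1.2
225 252 [21 23 23] hood x 593.6 y -65.7 z 208.3
225 258 [31 35 36] hood x 593.5 y -66.3 z 212.4
tcp hood x 555.3948258059909
```

```bash
python3 - <<'E'
from f import *
z=np.load('w1.npz');p,X=z['p'],z['X']
c,s=np.cos(np.radians(4.5)),np.sin(np.radians(4.5))
for u in (264,270,276,285):
  for v in list(range(222,240,2))+[246,256]: x=X[v,u]; print(u,v,p[v,u],'rel hood x %.1f y %.1f z %.1f'%(c*x[0]+s*x[1]-465.2,-s*x[0]+c*x[1]+s*470.1+c*44.3,x[2]-262.5))
i=cams.camera_info('wrist');R=cv2.Rodrigues(i['rvec'])[0];C=-R.T@i['tvec'];print('cam',C,'axis',R[2])
E
cp pics/w1.png /tmp/a.png; python3 -c "
import cv2;a=cv2.imread('pics/w1.png')[215:300,170:390];cv2.imwrite('pics/w1c.png',cv2.resize(a,None,fx=3,fy=3))"
```

```text
264 222 [101 123 137] rel hood x -80.3 y 19.6 z -263.1
264 224 [106 131 145] rel hood x -83.6 y 19.6 z -262.8
264 226 [118 144 158] rel hood x -87.5 y 19.7 z -264.3
264 228 [46 51 51] rel hood x 17.3 y 7.1 z 38.8
264 230 [53 61 63] rel hood x 17.8 y 6.9 z 43.7
264 232 [53 61 63] rel hood x 17.9 y 6.8 z 47.1
264 234 [52 60 63] rel hood x 17.2 y 6.7 z 48.5
264 236 [52 61 62] rel hood x 17.6 y 6.6 z 52.5
264 238 [53 61 63] rel hood x 17.6 y 6.5 z 55.4
264 246 [49 56 57] rel hood x 17.3 y 6.1 z 65.3
264 256 [33 42 46] rel hood x 38.3 y 3.7 z 122.4
270 222 [113 136 152] rel hood x -80.7 y 10.0 z -264.5
270 224 [108 131 146] rel hood x -83.4 y 9.9 z -262.5
270 226 [49 56 59] rel hood x 17.7 y 3.7 z 36.5
270 228 [50 57 59] rel hood x 17.4 y 3.6 z 39.1
270 230 [52 60 61] rel hood x 17.2 y 3.6 z 42.0
270 232 [52 60 63] rel hood x 17.6 y 3.5 z 46.3
270 234 [48 56 58] rel hood x 17.4 y 3.4 z 48.9
270 236 [47 54 58] rel hood x 16.5 y 3.4 z 49.6
270 238 [45 53 57] rel hood x 15.6 y 3.4 z 50.3
270 246 [36 44 49] rel hood x 16.2 y 3.2 z 62.7
270 256 [31 38 44] rel hood x 15.7 y 2.9 z 73.5
276 222 [
[... 479 characters left out ...]
6 246 [73 88 98] rel hood x -122.4 y 0.2 z -264.1
276 256 [69 83 92] rel hood x -139.9 y 0.1 z -263.0
285 222 [104 128 141] rel hood x -80.2 y -14.2 z -263.3
285 224 [114 139 155] rel hood x -83.5 y -14.3 z -262.7
285 226 [43 46 46] rel hood x 17.5 y -5.1 z 35.8
285 228 [51 58 60] rel hood x 17.8 y -5.0 z 40.2
285 230 [51 58 60] rel hood x 17.8 y -4.9 z 43.5
285 232 [51 58 59] rel hood x 17.6 y -4.8 z 46.1
285 234 [51 58 60] rel hood x 17.5 y -4.7 z 49.2
285 236 [48 56 57] rel hood x 17.6 y -4.7 z 52.4
285 238 [49 56 57] rel hood x 17.7 y -4.6 z 55.6
285 246 [48 55 55] rel hood x 18.0 y -4.3 z 66.9
285 256 [47 52 51] rel hood x 17.7 y -4.0 z 77.9
cam [636.7 -31.5 294.8] axis [-0.3 -0.  -1. ]
```

View pics/w1c.png

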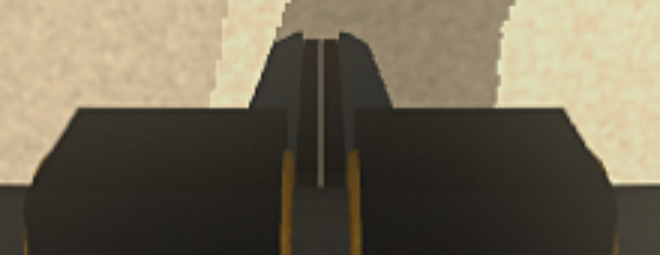

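The finger's front face (17.6 mm ahead of the axis) stops showing about 36 mm above the TCP, so the ends are tapered or short, and the fingers came in over the lip. I back out, drop 29 mm and come in again beneath the edge.

```bash
python3 -m crank '[-20,0,0,0, -45,0,0,0, -55,0,0,0, -55,0,15,0, -55,0,29,0, -55,0,29,0, -40,0,29,0, -30,0,29,0, -25,0,29,0, -22,0,29,0, -20,0,29,0, -18,0,29,0, -18,0,29,0]'; python3 -m crank '[1,0,0,0, 2,0,0,0, 3,0,0,0, 3,0,0,0]'
python3 - <<'E'
from f import *
for n in ['scene']:
    p,d,i=get(n); np.savez('s2.npz',p=p,X=pts(d,i)); cv2.imwrite('pics/s2.png',cv2.resize(p[140:320,200:380],None,fx=3.2,fy=3.2,interpolation=cv2.INTER_CUBIC))
E
```

```text
t: 6.75
ee_pos: [542.2, -39.0, 59.9]
tcp_rot: [180.0, -0.0, 4.5]
ft_force: [-0.5, 0.3, -0.3]
gripper_width: 0.5
grip_force: 0.0
t: 7.15
ee_pos: [544.8, -38.8, 59.7]
tcp_rot: [-180.0, 0.0, 4.5]
ft_force: [-1.9, -0.4, 1.5]
gripper_width: 0.5
grip_force: 1.2
```

View pics/s2.png

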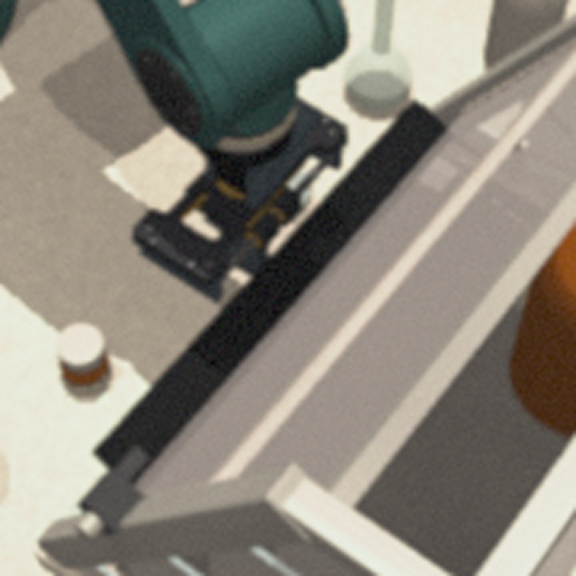

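Contact is starting (−1.9 N) just at the measured edge. The scene view shows the gripper in front of the lip with the jar and pointer clear of it. I push up the slope with a small preload.

```bash
python3 -m crank '[2,0,-1,0, 4,0,-4,0, 6,0,-7,0, 8,0,-10,0, 10,0,-14,0, 12,0,-17,0, 14,0,-21,0, 16,0,-24,0, 18,0,-28,0, 20,0,-31,0, 22,0,-35,0]'
python3 - <<'E'
from f import *
p,d,i=get('wrist');X=pts(d,i);m=blk(p,X,lo=(540,-330,70),hi=(680,330,240));m[225:]=0;print(m.sum(),np.percentile(X[m]@frame(np.radians(4.5)),[2,10,50,90,98],axis=0).T)
print(manip.observe()['ft_force'])
E
```

```text
t: 8.3
ee_pos: [564.6, -37.2, 93.9]
tcp_rot: [-180.0, 0.3, 4.5]
ft_force: [-9.8, -4.7, 1.4]
gripper_width: 0.4
grip_force: 5.4
26551 [[ 432.7  435.4  449.4  462.4  466. ]
 [-178.8 -141.6  -51.1   45.9   66. ]
 [ 422.9  425.   426.2  427.1  427.6]]
[-14.   -3.4   5. ]
```

The lip has risen 39 mm and the push is working. I go on 60 mm.

```bash
python3 -m crank '[2,0,-3,0, 4,0,-7,0, 6,0,-10,0, 8,0,-14,0, 10,0,-17,0, 12,0,-21,0, 14,0,-24,0, 16,0,-28,0, 18,0,-31,0, 20,0,-35,0, 22,0,-38,0, 24,0,-42,0, 26,0,-45,0, 28,0,-49,0, 30,0,-52,0, 30,0,-52,0]'
cat > g.py <<'E'
from f import *
F=frame(np.radians(4.5))
for n in ['scene','top','wrist']:
    p,d,i=get(n);X=pts(d,i);L=X@F
    b=(p.max(2)<45)&(L[...,2]>400)&(L[...,2]<520)&(L[...,0]>420)&(L[...,0]<472)&(L[...,1]<140)&(L[...,1]>-295)
    if n=='wrist': b[225:]=0
    r=b&(L[...,1]<-200)
    k=(p.max(2)<80)&(L[...,2]>485)&(L[...,2]<525)&(L[...,0]>415)&(L[...,0]<450)&(L[...,1]<-304)&(L[...,1]>-326)
    print(n,b.sum(),r.sum(),k.sum())
    for q in (b,r,k):
        if q.sum()>3: print(np.percentile(L[q],[5,25,50,75,95],axis=0).T)
    cv2.imwrite(f'pics/g_{n}.png',p)
print(manip.observe()['ft_force'])
E
python3 g.py
```

```text
t: 9.95
ee_pos: [595.1, -35.0, 146.5]
tcp_rot: [180.0, 0.2, 4.5]
ft_force: [-12.8, -4.0, 6.7]
gripper_width: 0.1
grip_force: 6.6
scene 2193 532 2
[[ 431.7  438.1  446.8  455.5  462.5]
 [-273.2 -196.8 -103.5    0.2  104. ]
 [ 484.8  487.2  488.6  489.9  491.8]]
[[ 431.3  437.4  446.   454.6  461.6]
 [-287.2 -269.6 -246.6 -223.5 -205.1]
 [ 484.6  486.7  488.   489.3  490.9]]
top 703 259 29
[[ 427.   433.7  442.5  452.9  461.6]
 [-279.6 -226.9   20.4   76.8  123.4]
 [ 479.3  483.9  486.4  488.6  491.1]]
[[ 427.   433.8  441.8  451.7  460.4]
 [-286.4 -267.1 -243.8 -221.7 -204.6]
 [ 479.1  483.6  485.8  487.9  490.8]]
[[ 426.1  429.2  433.1  437.1  441.8]
 [-325.5 -324.1 -318.5 -312.7 -305.8]
 [ 497.1  500.9  503.4  505.3  513.1]]
wrist 26016 506 0
[[ 434.4  441.5  449.7  457.3  464.8]
 [-162.9 -103.5  -51.3   11.2   58.1]
 [ 484.7  486.8  487.2  487.7  488.3]]
[[ 447.1  450.3  453.6  457.6  465.9]
 [-239.8 -235.9 -231.6 -223.3 -211.9]
 [ 486.   486.5  486.9  487.3  487.9]]
[-13.   -4.6   6.8]
```

The lip is now at about 487.5 and the blade's middle at about 501, so I push 12 mm more and measure again.

```bash
python3 -m crank '[1,0,-2,0, 2,0,-4,0, 3,0,-6,0, 4,0,-7,0, 5,0,-9,0, 6,0,-10,0, 6,0,-10,0]'
sed -i 's/p.max(2)<80/p.max(2)<95/' g.py; python3 g.py; python3 - <<'E'
import cv2,numpy as np
o=np.zeros((600,800,3),np.uint8)
o[:,:400]=cv2.resize(cv2.imread('pics/g_scene.png')[255:315,220:260],(400,600),interpolation=cv2.INTER_CUBIC)
o[:400,400:]=cv2.resize(cv2.imread('pics/g_top.png')[145:185,330:370],(400,400),interpolation=cv2.INTER_CUBIC)
cv2.imwrite('pics/z3.png',o)
E
```

```text
t: 10.8
ee_pos: [600.6, -34.6, 156.1]
tcp_rot: [180.0, 0.3, 4.5]
ft_force: [-14.2, -4.9, 5.6]
gripper_width: 0.1
grip_force: 7.4
scene 2259 565 26
[[ 431.6  438.1  446.8  455.5  462.5]
 [-274.3 -200.  -104.7   -0.7  103.8]
 [ 496.1  498.4  499.8  501.   502.8]]
[[ 431.3  438.1  446.3  455.2  461.8]
 [-287.6 -270.1 -247.5 -224.2 -205.1]
 [ 495.7  497.9  499.1  500.3  502. ]]
[[ 431.   432.7  434.1  435.9  437.2]
 [-324.3 -318.6 -313.8 -309.5 -306.6]
 [ 502.2  503.2  504.1  505.3  508.9]]
top 712 271 31
[[ 427.8  433.6  442.3  452.8  461.9]
 [-278.6 -229.    20.2   77.3  123.5]
 [ 489.7  494.8  497.5  499.5  502.2]]
[[ 427.1  433.4  442.3  452.3  460.9]
 [-286.2 -266.8 -243.5 -220.8 -204.1]
 [ 489.   494.3  497.   498.9  501.7]]
[[ 427.9  430.2  435.8  439.2  443.7]
 [-325.5 -322.8 -316.8 -310.9 -306.3]
 [ 497.9  499.3  501.8  504.   508.4]]
wrist 26075 516 0
[[ 434.4  441.6  449.7  457.3  464.9]
 [-163.7 -103.7  -51.4   11.    58.2]
 [ 495.8  497.8  498.3  498.7  499.4]]
[[ 447.3  450.7  453.7  457.9  465.8]
 [-240.1 -236.7 -232.  -225.1 -210.8]
 [ 497.1  497.6  497.9  498.4  498.8]]
[-14.5  -4.9   5.3]
```

View pics/z3.png

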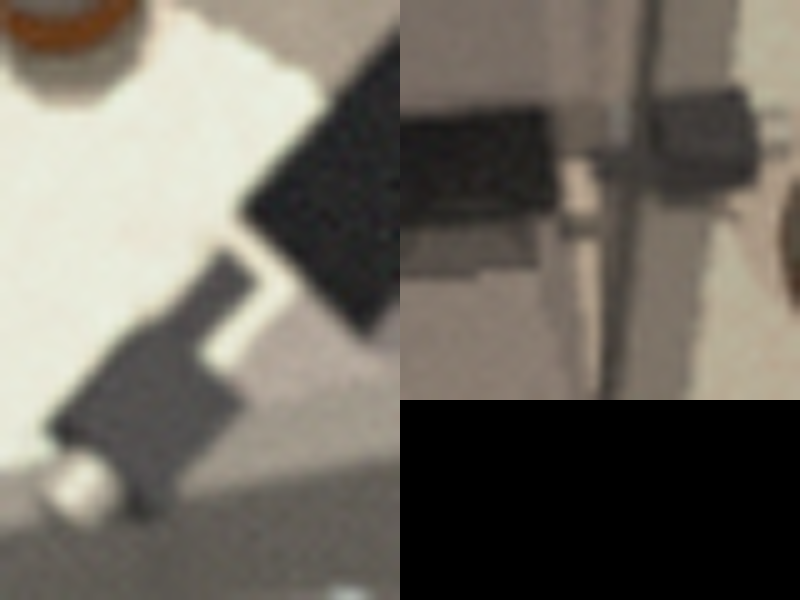

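In the scene view the lip's end stands beside the blade at (243,283), and depth puts the lip about 2–3 mm low. I nudge it 2 mm and withdraw.

```bash
python3 -m crank '[1,0,-2,0, 1,0,-2,0, 0,0,-2,0, -4,0,-2,0, -10,0,-2,0, -20,0,-2,0, -40,0,-2,0, -70,0,-2,0, -110,0,-2,0, -110,0,-2,0, -110,0,-2,0]'
python3 g.py
```

```text
t: 12.05
ee_pos: [492.9, -42.9, 159.3]
tcp_rot: [180.0, -0.1, 4.5]
ft_force: [0.7, 0.1, -0.4]
gripper_width: 0.3
grip_force: 0.0
scene 2164 576 26
[[ 431.9  438.2  446.9  455.4  462.4]
 [-275.3 -205.2 -109.8    0.6  105.4]
 [ 498.3  500.7  502.1  503.3  505.1]]
[[ 431.   437.4  445.9  454.7  461.9]
 [-287.5 -270.  -246.6 -223.6 -204.5]
 [ 498.   500.2  501.6  502.7  504.3]]
[[ 430.9  432.8  433.9  435.6  436.9]
 [-324.3 -320.1 -314.9 -309.5 -307.5]
 [ 500.4  502.7  504.2  505.   509.4]]
top 1332 277 32
[[ 426.7  433.3  442.2  453.   462.2]
 [-267.7 -183.3  -77.2   29.2  113.3]
 [ 492.4  497.   499.4  501.6  504.3]]
[[ 426.6  432.6  442.   452.8  460.5]
 [-285.8 -266.7 -244.9 -223.1 -205.2]
 [ 492.8  497.   499.3  501.1  503.9]]
[[ 427.1  430.6  435.4  439.2  444. ]
 [-325.3 -323.2 -317.2 -310.8 -305.8]
 [ 496.3  500.1  502.2  505.4  511.7]]
wrist 9258 764 0
[[ 426.1  426.8  427.3  427.9  430.5]
 [-206.4 -164.2  -93.9  -12.6   38.3]
 [ 490.1  492.2  494.4  496.4  497.8]]
[[ 425.9  426.6  427.4  430.4  434. ]
 [-215.7 -212.2 -208.4 -204.1 -200.8]
 [ 490.1  493.   496.3  497.2  497.9]]
[-0.2  1.3  0.1]
```

The lip is within about 1 mm of the blade's mid-level in both views and the hand is clear, so I hand in.

```bash
python3 -c "
from cell import manip
print(manip.close_job())"
```

```text
the job is handed in; nothing more can be done
None
```

I pushed the window up from beneath its lip until the lip's top was within about 1 mm of the pointer's level by camera measurement, withdrew the hand clear, and handed the job in at about 12 s (no verdict was returned).

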